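# Load a pressure transmitter into the calibration station and stroke its hand pump

### The job

Lower the blue-capped transmitter gently into the green socket of the calibration station until it sits fully home and let go of it, then swing the yellow locking arm fully shut over it. Only then press the red pump handle down to its stop and guide it back up, under control and without letting it snap back, until it is fully raised and released. Leave the orange-capped transmitter, the two loose gauges and the brass fitting where they are.

Things in the scene. Friction and masses are not known exactly. Their poses are not given: they have to be found in the camera images.
- station: Calibration station fixed to the bench: steel base plate 250 (x) x 310 (y) x 20 mm, with a green socket block, a blue pump bracket with red-handled lever, and a flat reference gauge (80 mm dial facing up, top 80 mm high) at x 75, y 0 mm. Origin: centre of its underside; x away from the robot at yaw 0, y left, z up. Offsets below are in this frame.
- pocket (a point): Centre of the flat floor of the socket's rectangular pocket, at (-40, -85, 28) mm in the station frame, axes parallel to the station's. Pocket 61 (x) x 39 (y) mm, 22 mm deep, its top 7 mm flaring by 4 mm on each side as a lead-in; the rim is at 50 mm height. Socket block 86 x 64 mm, outside.
- blue_module: The transmitter to load: upright aluminium block 56 (x) x 34 (y) x 60 mm (z), its top 14 mm a blue cap, about 250 g, loose, standing in the tray. Origin: centre of its underside; x is along its long side. It may go into the socket either way round. When it is home its top is 88 mm above the bench, 38 mm above the socket's rim.
- orange_module: Another transmitter of the same size and form with an orange cap, standing in the same tray about 110 mm from the blue one; must stay there. Origin: centre of its underside.
- tray: Shallow open steel tray 150 (x) x 210 (y) x 14 mm, walls and floor 4 mm, fixed to the bench; the two transmitters stand in it. Origin: centre of its underside.
- lock (a joint): Angle of the yellow locking arm about its vertical post, rad: 0 = fully open (points to station -y), 1.571 = shut at its stop (points to station -x, over the transmitter's top). Seen from above it closes clockwise; light friction holds it where it is left. It starts between 0 and 0.25.
- lock_pivot (a point): Axis of the locking arm's post, at (18, -85, 89.5) mm in the station frame, the height of the arm's underside (1.5 mm above a transmitter that is home).
- lock_knob (a point): Mid-height of the white upright knob (18 mm diameter, 34 mm high, from 9 to 43 mm above the arm's underside, so 98.5 to 132.5 mm above the bench) near the arm's end, 98 mm from the pivot axis. The arm is 16 mm wide and 10 mm thick.
- pump (a joint): Angle of the pump lever, rad: 0 = fully raised (a spring returns it there), 0.75 = fully down at its stop. Pressing needs about 4 N at first and 12 N at the stop, at the red bar.
- pump_pivot (a point): Lever's pivot, at (80, 80, 120) mm in the station frame; the axis is along station y. The lever reaches from here towards station -x, 0.70 rad above level when raised and 0.05 rad below level at the stop.
- pump_bar (a point): Grip point of the red round bar that stands out sideways (station +y) from the lever's end like a crank handle: 18 mm diameter, along station y, from 10 mm before to 80 mm past the lever's 14 mm rod; the point is on its axis, 45 mm past the rod, 170 mm from the pivot axis; about 230 mm above the bench when raised, 112 mm at the stop. It can be pinched from above, or pressed from above.
- gauge_low: Loose black pressure gauge, white dial up, 100 mm diameter, 36 mm high, with a steel stem 38 mm long towards its -x; to the left of the station. Origin: centre of its underside.
- gauge_side: Loose gauge of the same form, beyond the tray. Origin: centre of its underside.
- fitting: Loose brass fitting, 28 mm diameter, 34 mm high, standing between the tray and the station, on their far side. Origin: centre of its underside.
Things that resemble listed ones, but are neither listed nor needed, are in the scene too. Leave any pink look-alike of the blue_module alone.

How it is judged:
By the outcome, as a careful person would: the job done as asked, in the order asked, and still so for the second after the job is handed in, with the robot touching nothing.
It also fails if it takes over 72 s, if anything falls off the work surface, if the arm or the gripper's body presses on something with over 40 N, if the wrist force passes 120 N, or if a joint passes its speed limit or range.

### The arm

A 7-joint arm with a two-finger parallel gripper is mounted at the origin on the work surface. World frame = base frame: x ahead of the robot, y to its left, z up, the work surface at z = 0. Lengths are in m, angles in rad, forces in N, time in s.
With the tool pointing down it reaches from about 0.425 to 0.875 m from the base axis. Payload 4.7 kg.
Tool frame: the origin (TCP) lies between the finger pads; the fingertips stand 11 mm ahead of it and the grasp point (between the pads) lies 8 mm behind it; z points along the fingers, y is the line along which they close (so a half turn about z gives the same grasp; the last joint's range is limited). The gripper opens to 87 mm and grips with 3 to 60 N. Pads are 19 mm wide; open, the fingers measure 117 mm over their backs; the gripper's body (75 mm by 190 mm) begins 51 mm behind the grasp point.
Start: joints at [1.219, 0.321, -0.07, 1.45, 0.023, 1.371, -0.057], TCP at [0.232, -0.607, 0.234] pointing down, gripper open.
Joint ranges: [-2.86, 2.86], [-0.3, 2.09], [-1.38, 1.24], [0.06, 2.45], [-1.56, 4.7], [0.09, 2.05], [-2.69, 2.69]. Speed limits (rad/s): [2.57, 2.57, 3.14, 3.14, 3.14, 3.14, 3.14].

### API

Orientations are given as a rotation vector (axis times angle).
In Python, from bench import ctrl gives the robot as it stands. The module is installed in compiled form; this text tells all that it offers.
- The arm moves only by the shell command python3 -m inch 'ROWS' [FORCE]. ROWS is JSON, a list of rows, each an object with "slide": the shift along the tool's x, y, z scaled (see below), a list of three; "angular": the turn, a rotation vector about the tool's x, y, z scaled (see below), a list of three; "claw": the opening, from -1 (shut) to 1 (fully open). In form: [{"slide": [tx, ty, tz], "angular": [rx, ry, rz], "claw": claw}, ...]. A call has 1 to 10 rows; each row is the pose to reach, as a shift and turn from the pose commanded when the call began, along the tool's axes at that moment; what a row does not reach only later rows make up. The controller multiplies each number of a shift by 0.25 m and each number of a turn by 30 degrees. A row lasts 1/10 s, in which the tool goes at most 50 mm and 8.59 degrees, less where a joint would pass 70% of its speed; a pose out of reach is approached as far as the arm can. A call with a number of a shift or a turn outside -1 to 1 is refused whole. A call with a gripper value outside its range is refused whole. The fingers move at their own pace and stop on an object; FORCE is the grip in N (left out, the last holds). Time passes only in rows, so rows that repeat a pose let the fingers close. It gives the time, the measured TCP pose, the force, the opening and the grip force at its end, in the units of the state.
- ctrl.get_state(): the state, without advancing time (a new reading comes with each control period).
- ctrl.get_image(name): name is "scene" or "top"; returns a dict with "color" (420x560x3 uint8, red, green, blue), "depth" (420x560 float32, m along the optical axis (not along the pixel's ray), 0 where there is no reading), "camera_matrix" (3x3 intrinsics, pixels), "dist_coeffs" ([k1, k2, p1, p2, k3] as OpenCV has them; the pictures are not rectified), "extrinsics" (4x4, takes a point from camera to world coordinates). Camera axes: x right, y up, looking along -z (the intrinsics and any distortion apply to the point x, -y, -z); pixel columns grow to the right and rows downward; lengths in m; the calibration is good to about 2 mm. A picture is of the moment at which its call begins.
- ctrl.close_job(): hands the job in; it is judged then, once.
Trained networks look in the newest picture that a camera, given by its name, has taken for a name from the list of things; names that differ only in an ending like _2 or _b are one class to them, and where a whole thing is asked for, a point or a joint stands for the part that bears it (a point fixed in the world has none). Each returns a list of dicts, best first, with "confidence" (0 to 1); they miss things now and then, are a little off and sometimes report something else, mostly with a low value. They report only what shows in the picture. A call takes as long as a camera call. They do not tell look-alikes from the thing itself.
- ctrl.find_in(query, camera): "bbox" ([centre column, centre row, width, height] in pixels, round what is visible of it).
- ctrl.outline_of(query, camera): "mask" (420x560 bool, what is visible of it) and "bbox" ([centre column, centre row, width, height] in pixels, round what is visible of it).
The state is a dict: "time": time; "joint_positions": joint angles; "qd": joint speeds; "joint_torque": joint torques, N m; "position": TCP position; "tool_rot": TCP orientation; "ft_force": force on the tool from outside, world axes, zero at the start; "torque": the same for the moment, N m; "grip_width": opening from 0.0 (shut) to 1.0 (fully open); "grip_force": force on a finger pad.
Only numpy, scipy, OpenCV 4.12 (cv2) and the standard library are available. Lean on these libraries where they do the work, as an engineer would, in place of code of your own. Each camera call takes 0.05 s, during which the arm holds its last target. There are 200 camera calls.

## Working session

There is one attempt and no reset: what is moved stays moved. The work goes in short steps, Python scripts to look and compute and a shell command to move; the robot and the scene stay as the last step left them, time stands still between calls to the robot, and variables do not carry over. Pictures are saved under pics/ and viewed, at most 10 in all, crops included, and the job is handed in when it is done.

```bash
mkdir -p pics; cat > h.py <<'E'
import numpy as np, cv2
from bench import ctrl
from scipy.spatial.transform import Rotation as R
def cloud(im):
    d=im["depth"]; K=np.array(im["camera_matrix"]); D=np.array(im["dist_coeffs"],float)
    h,w=d.shape; u,v=np.meshgrid(np.arange(w),np.arange(h))
    n=cv2.undistortPoints(np.stack([u,v],-1).reshape(-1,1,2).astype(np.float64),K,D).reshape(h,w,2)
    P=np.stack([n[...,0]*d,-n[...,1]*d,-d],-1)
    E=np.array(im["extrinsics"]); P=P@E[:3,:3].T+E[:3,3]
    P[d<=0]=np.nan
    return P
def save(im,n): cv2.imwrite(f"pics/{n}.png",im["color"][...,::-1])
E
python3 - <<'E'
from h import *
s=ctrl.get_state(); print(s)
for c in("top","scene"):
    im=ctrl.get_image(c); save(im,c+"0"); P=cloud(im); np.savez(c+"0.npz",P=P,c=im["color"])
    print(c,np.round(im["extrinsics"],3).tolist(),im["dist_coeffs"])
    for q in["station","blue_module","orange_module","tray","lock","lock_knob","pump","pump_bar","gauge_low","gauge_side","fitting"]:
        for r in ctrl.outline_of(q,c)[:3]:
            p=P[r["mask"]]; print(q,round(r["confidence"],2),np.round(r["bbox"]),np.round(np.nanmedian(p,0),3),np.round(np.nanpercentile(p[:,2],97),3))
E
```

```text
{'time': 0.0, 'joint_positions': array([ 1.21913169,  0.3218203 , -0.07008494,  1.45166688,  0.02259459,
        1.37078846, -0.05690032]), 'qd': array([-0.00041642, -0.00018178, -0.00076376, -0.00074994,  0.00031555,
       -0.00120138, -0.00080456]), 'joint_torque': array([ 1.16114488e-04, -4.91287100e+01, -4.03894270e-01, -3.12530208e+01,
       -6.39674510e-02,  4.36861231e-02,  1.79861372e-04]), 'position': array([ 0.23224905, -0.60652736,  0.23246732]), 'tool_rot': array([-3.08737912e+00, -5.71053847e-01,  6.83180503e-04]), 'ft_force': array([ 0.2134972 , -1.02056183,  0.25587526]), 'torque': array([ 0.00542468, -0.00454706,  0.00779777]), 'grip_force': 0.0, 'grip_width': 1.0028216781280102}
top [[-0.013, 0.997, -0.078, 0.379], [-1.0, -0.014, 0.0, 0.034], [-0.001, 0.078, 0.997, 1.953], [0.0, 0.0, 0.0, 1.0]] [-0.14515257  0.          0.          0.          0.        ]
station 0.76 [236. 187. 106.  89.] [0.61  0.18  0.024] 0.208
blue_module 0.48 [411. 227.  18.  16.] [ 0.446 -0.451  0.058] 0.07
blue_module 0.48 [361. 269.  17.  19.] [ 0.301 -0.269  0.059] 0.071
blue_module 0.47 
[... 1111 characters left out ...]
 0.051] 0.066
orange_module 0.73 [188. 264.  26.  33.] [ 0.453 -0.235  0.059] 0.069
tray 0.58 [178. 287.  93.  86.] [ 0.477 -0.287  0.006] 0.017
lock 0.81 [328. 253.  36.  34.] [0.662 0.05  0.102] 0.133
lock_knob 0.73 [329. 252.  37.  33.] [0.663 0.05  0.102] 0.133
pump 0.86 [378. 177.  46.  79.] [0.584 0.263 0.196] 0.24
pump_bar 0.78 [379. 175.  47.  72.] [0.579 0.264 0.187] 0.24
gauge_low 0.7 [409. 177.  33.  30.] [0.549 0.474 0.036] 0.041
gauge_side 0.97 [219. 361.  40.  58.] [ 0.706 -0.307  0.037] 0.042
fitting 0.7 [216. 360.  43.  59.] [ 0.707 -0.308  0.037] 0.042
fitting 0.68 [327. 254.  37.  32.] [0.662 0.055 0.101] 0.133
fitting 0.48 [270. 322.   9.  13.] [ 0.699 -0.151  0.018] 0.038
```

```bash
python3 - <<'E'
import cv2
a=cv2.imread("pics/top0.png")[120:310,120:440]; cv2.imwrite("pics/a.png",cv2.resize(a,None,fx=2.5,fy=2.5,interpolation=cv2.INTER_CUBIC))
a=cv2.imread("pics/scene0.png")[100:400,60:440]; cv2.imwrite("pics/b.png",cv2.resize(a,None,fx=2,fy=2,interpolation=cv2.INTER_CUBIC))
E
```

```text
(no output)
```

View pics/a.png

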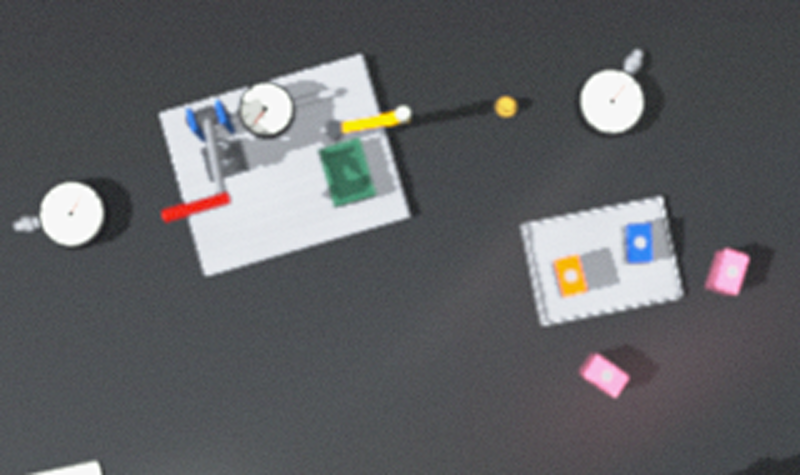

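View pics/b.png

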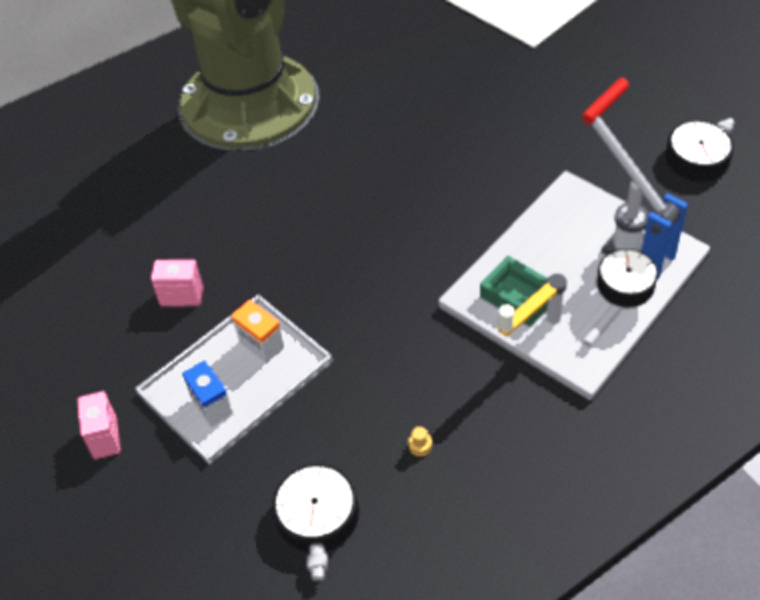

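```bash
cat >> h.py <<'E'
def ortho(im,z,x0,x1,y0,y1,res=0.0005):
    """orthographic colour image of plane z; rows = x, cols = y"""
    X,Y=np.meshgrid(np.arange(x0,x1,res),np.arange(y0,y1,res),indexing="ij")
    E=np.array(im["extrinsics"]); p=np.stack([X,Y,0*X+z],-1).reshape(-1,3)
    c=(p-E[:3,3])@E[:3,:3]; c=c*[1,-1,-1]
    uv,_=cv2.projectPoints(c,np.zeros(3),np.zeros(3),np.array(im["camera_matrix"]),np.array(im["dist_coeffs"],float))
    uv=uv.reshape(*X.shape,2).astype(np.float32)
    return cv2.remap(im["color"],uv[...,0],uv[...,1],cv2.INTER_CUBIC)
def rect(m,x0,y0,res=0.0005):
    m=m.astype(np.uint8); m=cv2.morphologyEx(m,cv2.MORPH_OPEN,np.ones((5,5)))
    cs=cv2.findContours(m,cv2.RETR_EXTERNAL,cv2.CHAIN_APPROX_NONE)[0]
    c=max(cs,key=cv2.contourArea); (u,v),(a,b),t=cv2.minAreaRect(c)
    # u = y direction, v = x direction; angle t of side a from u axis
    return dict(x=round(x0+v*res,4),y=round(y0+u*res,4),a=round(a*res*1e3,1),b=round(b*res*1e3,1),yaw_a=round(90-t,1),yaw_b=round(-t,1),area=cv2.contourArea(c)*res*res*1e6)
E
python3 - <<'E'
from h import *
for c in("top","scene"):
    im=ctrl.get_image(c)
    o=ortho(im,.02,.4,.85,0.0,.4).astype(int); save({"color":o.astype(np.uint8)},c+"_st"); print(c,"station",rect(o.min(-1)>95,.4,0))
    for z in(.064,):
        o=ortho(im,z,.40,.57,-.40,-.15).astype(int); save({"color":o.astype(np.uint8)},c+"_bl")
        print(" blue",rect((o[...,2]-o[...,0]>70),.40,-.40)); print(" orange",rect((o[...,0]-o[...,2]>100),.40,-.40))
    o=ortho(im,.05,.5,.7,0,.2).astype(int); print(" green",rect((o[...,1]-o[...,0]>25),.5,0))
    o=ortho(im,.0995,.5,.75,0,.2).astype(int); print(" yellow",rect((o[...,0]-o[...,2]>90),.5,0))
    o=ortho(im,.1325,.6,.75,0,.14).astype(int); print(" knob",rect(o.min(-1)>165,.6,0))
    o=ortho(im,.23,.45,.7,.15,.4).astype(int); print(" bar",rect((o[...,0]-o[...,1]>80),.45,.15))
E
```

```text
top station {'x': 0.6126, 'y': 0.183, 'a': 257.5, 'b': 316.8, 'yaw_a': 15.5, 'yaw_b': -74.5, 'area': 78479.625}
 blue {'x': 0.4884, 'y': -0.3266, 'a': 57.6, 'b': 38.3, 'yaw_a': 1.4, 'yaw_b': -88.6, 'area': 2078.375}
 orange {'x': 0.4431, 'y': -0.2267, 'a': 54.3, 'b': 37.0, 'yaw_a': 13.2, 'yaw_b': -76.8, 'area': 1887.5}
 green {'x': 0.5973, 'y': 0.0891, 'a': 89.5, 'b': 65.9, 'yaw_a': 15.3, 'yaw_b': -74.7, 'area': 5550.250000000001}
 yellow {'x': 0.6603, 'y': 0.0548, 'a': 22.2, 'b': 81.9, 'yaw_a': 10.0, 'yaw_b': -80.0, 'area': 1346.125}
 knob {'x': 0.6983, 'y': 0.0929, 'a': 89.5, 'b': 82.5, 'yaw_a': 15.5, 'yaw_b': -74.5, 'area': 5719.750000000001}
 bar {'x': 0.5339, 'y': 0.2816, 'a': 18.9, 'b': 92.4, 'yaw_a': 15.9, 'yaw_b': -74.1, 'area': 1442.0}
scene station {'x': 0.5888, 'y': 0.2283, 'a': 273.6, 'b': 431.7, 'yaw_a': 15.7, 'yaw_b': -74.3, 'area': 81522.625}
 blue {'x': 0.4896, 'y': -0.3309, 'a': 63.1, 'b': 36.4, 'yaw_a': 1.0, 'yaw_b': -89.0, 'area': 2145.625}
 orange {'x': 0.443, 'y': -0.2312, 'a': 64.4, 'b': 38.6, 'yaw_a': 12.4, 'yaw_b': -77.6, 'area': 2309.25}
 green {'x': 0.5884, 'y': 0.0771, 'a': 69.3, 'b': 81.0, 'yaw_a': 14.7, 'yaw_b': -75.3, 'area': 4788.624999999999}
 yellow {'x': 0.6602, 'y': 0.0517, 'a': 20.3, 'b': 83.1, 'yaw_a': 9.3, 'yaw_b': -80.7, 'area': 1421.0000000000002}
 knob {'x': 0.6532, 'y': 0.101, 'a': 106.5, 'b': 77.0, 'yaw_a': 0.0, 'yaw_b': -90.0, 'area': 5633.125}
 bar {'x': 0.5298, 'y': 0.2792, 'a': 21.0, 'b': 105.5, 'yaw_a': 15.3, 'yaw_b': -74.7, 'area': 1929.0000000000002}
```

```bash
cat >> h.py <<'E'
def go(x,y,z,yaw):
    """slide/angular numbers from the measured pose to TCP x,y,z, tool down, tool x at yaw deg"""
    s=ctrl.get_state(); A=R.from_rotvec(s["tool_rot"])
    T=R.from_euler("z",yaw,degrees=True)*R.from_euler("x",180,degrees=True)
    sl=A.inv().apply(np.array([x,y,z])-s["position"])/.25; an=np.degrees((A.inv()*T).as_rotvec())/30
    print("slide",np.round(sl,3),"angular",np.round(an,3),"mm",np.round((np.array([x,y,z])-s["position"])*1e3,1))
E
python3 - <<'E'
from h import *
go(.480,-.329,.15,1.3)
E
```

```text
slide [ 1.322 -0.684  0.334] angular [0.    0.    0.655] mm [247.5 278.  -83.6]
```

```bash
a='{"slide":[0.9,-0.5,0.1],"angular":[0,0,0.655],"claw":0.5}'; python3 -m inch '[{"slide":[0.2,-0.1,0],"angular":[0,0,0.15],"claw":0.5},{"slide":[0.4,-0.2,0],"angular":[0,0,0.3],"claw":0.5},{"slide":[0.6,-0.3,0],"angular":[0,0,0.45],"claw":0.5},{"slide":[0.8,-0.4,0],"angular":[0,0,0.6],"claw":0.5},{"slide":[0.96,-0.5,0.1],"angular":[0,0,0.655],"claw":0.5},{"slide":[0.96,-0.5,0.1],"angular":[0,0,0.655],"claw":0.5},{"slide":[0.96,-0.5,0.1],"angular":[0,0,0.655],"claw":0.5}]' 30; python3 - <<'E'
from h import *
go(.480,-.329,.15,1.3)
E
```

```text
time: 2.0
position: [0.4151, -0.3992, 0.2074]
tool_rot: [-3.138, -0.049, 0.0]
ft_force: [0.1, 0.2, 0.2]
grip_width: 0.757
grip_force: 0.0
slide [ 0.268 -0.272  0.23 ] angular [-0.006  0.     0.016] mm [ 64.9  70.2 -57.4]
```

```bash
python3 -m inch '[{"slide":[0.14,-0.14,0.1],"angular":[0,0,0.016],"claw":0.5},{"slide":[0.268,-0.272,0.2],"angular":[-0.006,0,0.016],"claw":0.5},{"slide":[0.268,-0.272,0.23],"angular":[-0.006,0,0.016],"claw":0.5},{"slide":[0.268,-0.272,0.23],"angular":[-0.006,0,0.016],"claw":0.5},{"slide":[0.268,-0.272,0.23],"angular":[-0.006,0,0.016],"claw":0.5}]'; python3 - <<'E'
from h import *
go(.480,-.329,.043,1.3)
E
```

```text
time: 2.5
position: [0.4762, -0.3371, 0.1515]
tool_rot: [3.137, 0.019, -0.001]
ft_force: [-0.7, -0.3, 1.8]
grip_width: 0.751
grip_force: 0.0
slide [ 0.016 -0.034  0.434] angular [ 0.009  0.001 -0.02 ] mm [   3.8    8.1 -108.5]
```

```bash
python3 -m inch '[{"slide":[0,0,0],"angular":[0,0,0],"claw":0.5},{"slide":[0,0,0],"angular":[0,0,0],"claw":0.5},{"slide":[0,0,0],"angular":[0,0,0],"claw":0.5}]'; python3 - <<'E'
from h import *
go(.480,-.329,.043,1.3)
im=ctrl.get_image("scene"); a=im["color"][200:370,80:280]
save({"color":cv2.resize(a,None,fx=3,fy=3,interpolation=cv2.INTER_CUBIC)},"c")
E
```

```text
time: 2.8
position: [0.4769, -0.3362, 0.1519]
tool_rot: [3.137, 0.02, 0.001]
ft_force: [0.3, 0.0, 0.5]
grip_width: 0.75
grip_force: 0.0
slide [ 0.012 -0.031  0.435] angular [ 0.008 -0.002 -0.019] mm [   3.1    7.2 -108.9]
```

View pics/c.png

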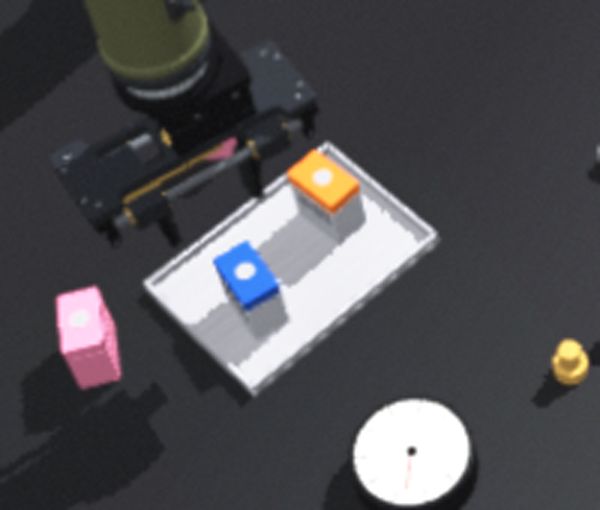

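```bash
python3 -m inch '[{"slide":[0.012,-0.031,0.08],"angular":[0.008,0,-0.019],"claw":0.5},{"slide":[0.012,-0.031,0.16],"angular":[0.008,0,-0.019],"claw":0.5},{"slide":[0.012,-0.031,0.24],"angular":[0.008,0,-0.019],"claw":0.5},{"slide":[0.012,-0.031,0.32],"angular":[0.008,0,-0.019],"claw":0.5},{"slide":[0.012,-0.031,0.38],"angular":[0.008,0,-0.019],"claw":0.5},{"slide":[0.012,-0.031,0.41],"angular":[0.008,0,-0.019],"claw":0.5},{"slide":[0.012,-0.031,0.435],"angular":[0.008,0,-0.019],"claw":0.5},{"slide":[0.012,-0.031,0.435],"angular":[0.008,0,-0.019],"claw":0.5},{"slide":[0.012,-0.031,0.435],"angular":[0.008,0,-0.019],"claw":0.5}]'; python3 - <<'E'
from h import *
go(.480,-.329,.043,1.3)
E
```

```text
time: 3.75
position: [0.4807, -0.3278, 0.0429]
tool_rot: [-3.141, -0.038, -0.001]
ft_force: [-0.0, -0.1, 0.2]
grip_width: 0.753
grip_force: 0.0
slide [-0.003  0.005 -0.   ] angular [-0.001 -0.002  0.003] mm [-0.7 -1.2  0.1]
```

Close gradually with a moderate force, then check.

```bash
python3 -m inch '[{"slide":[0,0,0],"angular":[0,0,0],"claw":0.2},{"slide":[0,0,0],"angular":[0,0,0],"claw":0},{"slide":[0,0,0],"angular":[0,0,0],"claw":-0.1},{"slide":[0,0,0],"angular":[0,0,0],"claw":-0.3},{"slide":[0,0,0],"angular":[0,0,0],"claw":-0.4},{"slide":[0,0,0],"angular":[0,0,0],"claw":-0.4},{"slide":[0,0,0],"angular":[0,0,0],"claw":-0.4},{"slide":[0,0,0],"angular":[0,0,0],"claw":-0.4}]' 30; python3 - <<'E'
from h import *
print(ctrl.get_state()["torque"])
E
```

```text
time: 4.55
position: [0.4803, -0.3281, 0.0426]
tool_rot: [3.141, 0.038, 0.001]
ft_force: [-0.5, -2.6, 1.9]
grip_width: 0.39
grip_force: 29.9
[-0.44169261  0.01533219 -0.02764884]
```

```bash
python3 -m inch '[{"slide":[0,0,-0.02],"angular":[0,0,0],"claw":-0.4},{"slide":[0,0,-0.06],"angular":[0,0,0],"claw":-0.4},{"slide":[0,0,-0.14],"angular":[0,0,0],"claw":-0.4},{"slide":[0,0,-0.24],"angular":[0,0,0],"claw":-0.4},{"slide":[0,0,-0.34],"angular":[0,0,0],"claw":-0.4},{"slide":[0,0,-0.42],"angular":[0,0,0],"claw":-0.4},{"slide":[0,0,-0.46],"angular":[0,0,0],"claw":-0.4},{"slide":[0,0,-0.46],"angular":[0,0,0],"claw":-0.4},{"slide":[0,0,-0.46],"angular":[0,0,0],"claw":-0.4}]'; python3 - <<'E'
from h import *
yaw=15.5; go(.5977-.008*np.cos(np.radians(yaw)),.0900-.008*np.sin(np.radians(yaw)),.155,yaw)
E
```

```text
time: 5.45
position: [0.4796, -0.3271, 0.1564]
tool_rot: [-3.139, -0.039, 0.002]
ft_force: [0.1, 1.0, -2.1]
grip_width: 0.391
grip_force: 29.9
slide [ 0.482 -1.648  0.008] angular [-0.004  0.002 -0.47 ] mm [110.3 414.9  -1.4]
```

```bash
python3 -m inch '[{"slide":[0.02,-0.06,0],"angular":[0,0,-0.02],"claw":-0.4},{"slide":[0.06,-0.18,0],"angular":[0,0,-0.06],"claw":-0.4},{"slide":[0.1,-0.32,0],"angular":[0,0,-0.1],"claw":-0.4},{"slide":[0.14,-0.46,0],"angular":[0,0,-0.15],"claw":-0.4},{"slide":[0.18,-0.6,0],"angular":[0,0,-0.2],"claw":-0.4},{"slide":[0.22,-0.74,0],"angular":[0,0,-0.25],"claw":-0.4},{"slide":[0.26,-0.86,0],"angular":[0,0,-0.28],"claw":-0.4},{"slide":[0.28,-0.94,0],"angular":[0,0,-0.3],"claw":-0.4},{"slide":[0.28,-0.94,0],"angular":[0,0,-0.3],"claw":-0.4},{"slide":[0.28,-0.94,0],"angular":[0,0,-0.3],"claw":-0.4}]'; python3 - <<'E'
from h import *
yaw=15.5; go(.5977-.008*np.cos(np.radians(yaw)),.0900-.008*np.sin(np.radians(yaw)),.155,yaw)
E
```

```text
time: 6.45
position: [0.5439, -0.0907, 0.1568]
tool_rot: [-3.128, -0.286, 0.002]
ft_force: [0.1, -1.0, -3.6]
grip_width: 0.387
grip_force: 29.9
slide [ 0.311 -0.669  0.007] angular [-0.002  0.003 -0.168] mm [ 46.1 178.6  -1.8]
```

```bash
python3 -m inch '[{"slide":[0.03,-0.06,0],"angular":[0,0,-0.02],"claw":-0.4},{"slide":[0.08,-0.16,0],"angular":[0,0,-0.05],"claw":-0.4},{"slide":[0.14,-0.3,0],"angular":[0,0,-0.1],"claw":-0.4},{"slide":[0.2,-0.44,0],"angular":[0,0,-0.14],"claw":-0.4},{"slide":[0.26,-0.56,0],"angular":[0,0,-0.168],"claw":-0.4},{"slide":[0.3,-0.64,0],"angular":[0,0,-0.168],"claw":-0.4},{"slide":[0.311,-0.669,0],"angular":[0,0,-0.168],"claw":-0.4},{"slide":[0.311,-0.669,0],"angular":[0,0,-0.168],"claw":-0.4},{"slide":[0.311,-0.669,0],"angular":[0,0,-0.168],"claw":-0.4},{"slide":[0.311,-0.669,0],"angular":[0,0,-0.168],"claw":-0.4}]'; python3 - <<'E'
from h import *
yaw=15.5; go(.5977-.008*np.cos(np.radians(yaw)),.0900-.008*np.sin(np.radians(yaw)),.095,yaw)
im=ctrl.get_image("scene"); np.savez("hold.npz",P=cloud(im),c=im["color"]); a=im["color"][130:310,250:440]
save({"color":cv2.resize(a,None,fx=3.3,fy=3.3,interpolation=cv2.INTER_CUBIC)},"d")
E
```

```text
time: 7.45
position: [0.5907, 0.085, 0.1575]
tool_rot: [3.113, 0.417, -0.001]
ft_force: [-1.3, -0.4, -3.3]
grip_width: 0.392
grip_force: 29.9
slide [ 0.    -0.012  0.25 ] angular [ 0.001  0.001 -0.008] mm [ -0.7   2.9 -62.5]
```

View pics/d.png

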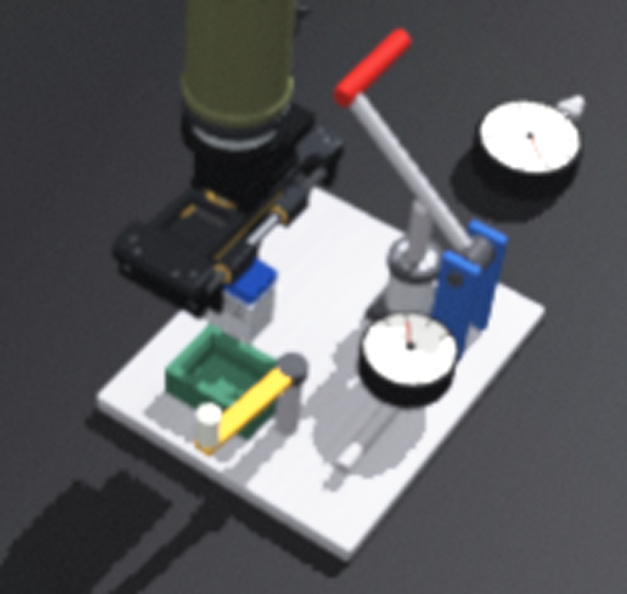

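```bash
python3 - <<'E'
from h import *
d=np.load("hold.npz"); P=d["P"]; c=d["c"].astype(int)
Y=np.radians(15.5); o=np.array([.6126,.183]); 
S=np.empty_like(P); q=P[...,:2]-o; S[...,0]=q[...,0]*np.cos(Y)+q[...,1]*np.sin(Y); S[...,1]=-q[...,0]*np.sin(Y)+q[...,1]*np.cos(Y); S[...,2]=P[...,2]
S*=1e3
# module region: image x 316..334,y 208..234
def reg(u0,u1,v0,v1,cond):
    return S[v0:v1,u0:u1][cond(S,c)[v0:v1,u0:u1]]
m=reg(315,335,205,236,lambda S,c:(S[...,2]>115)&(S[...,2]<168)&(S[...,0]>-60)&(S[...,1]<-60))
print("module n",len(m)); 
for k in range(3): print(np.round(np.percentile(m[:,k],[2,10,25,50,75,90,98]),1))
# classify: faces
f=m[(m[:,2]<150)]
h=np.histogram(f[:,0],bins=np.arange(-60,20,2)); print("x hist",[(int(b),int(n)) for n,b in zip(*h) if n])
h=np.histogram(f[:,1],bins=np.arange(-130,-50,2)); print("y hist",[(int(b),int(n)) for n,b in zip(*h) if n])
g=reg(295,345,225,270,lambda S,c:(c[...,1]-c[...,0]>15))
t=g[g[:,2]>44]; print("green top x,y pct",np.round(np.percentile(t[:,0],[1,3,50,97,99]),1),np.round(np.percentile(t[:,1],[1,3,50,97,99]),1), np.percentile(t[:,2],[50,98]))
k=reg(300,345,235,275,lambda S,c:(c[...,0]-c[...,2]>70)&(S[...,2]>90)); A=k[:,:2]-np.median(k[:,:2],0)
v=np.linalg.svd(A,full_matrices=False)[2][0]; print("arm median",np.median(k,0),"dir",np.degrees(np.arctan2(v[1],v[0])))
w=reg(305,322,248,262,lambda S,c:(c.min(-1)>140)&(S[...,2]>110)); print("knob",len(w),np.round(np.percentile(w,[10,50,90],axis=0),1))
E
```

```text
module n 216
[-43.4 -38.4 -32.9 -18.6 -12.9 -12.  -10.9]
[-115.3 -108.9 -107.6 -105.7  -95.6  -82.2  -75.8]
[120.5 126.  131.7 146.1 157.4 164.  167.3]
x hist [(-50, 1), (-48, 2), (-46, 1), (-44, 4), (-42, 4), (-40, 3), (-38, 5), (-36, 7), (-34, 5), (-32, 6), (-30, 4), (-28, 4), (-26, 7), (-24, 4), (-22, 4), (-20, 5), (-18, 6), (-16, 11), (-14, 39), (-12, 8)]
y hist [(-116, 1), (-112, 1), (-110, 15), (-108, 40), (-106, 24), (-104, 6), (-102, 3), (-100, 5), (-98, 3), (-96, 2), (-94, 6), (-90, 3), (-88, 4), (-86, 3), (-82, 3), (-80, 3), (-78, 3), (-76, 4), (-74, 1)]
green top x,y pct [-84.  -82.3 -59.4 -18.7 -14.4] [-122.3 -121.4  -87.3  -56.8  -55.5] [ 49.40012623 119.9442626 ]
arm median [  13.27717802 -142.64468021  100.3435446 ] dir -94.35643418579167
knob 55 [[   1.4 -193.5  117.7]
 [   8.  -189.4  130.5]
 [  13.  -182.6  136.6]]
```

```bash
python3 -m inch '[{"slide":[0,-0.012,0.05],"angular":[0,0,-0.008],"claw":-0.4},{"slide":[0,-0.012,0.1],"angular":[0,0,-0.008],"claw":-0.4},{"slide":[0,-0.012,0.16],"angular":[0,0,-0.008],"claw":-0.4},{"slide":[0,-0.012,0.2],"angular":[0,0,-0.008],"claw":-0.4},{"slide":[0,-0.012,0.23],"angular":[0,0,-0.008],"claw":-0.4},{"slide":[0,-0.012,0.25],"angular":[0,0,-0.008],"claw":-0.4},{"slide":[0,-0.012,0.25],"angular":[0,0,-0.008],"claw":-0.4},{"slide":[0,-0.012,0.25],"angular":[0,0,-0.008],"claw":-0.4}]'; python3 - <<'E'
from h import *
yaw=15.5; go(.5977-.008*np.cos(np.radians(yaw)),.0900-.008*np.sin(np.radians(yaw)),.0665,yaw)
E
```

```text
time: 8.3
position: [0.5903, 0.0906, 0.0955]
tool_rot: [-3.111, -0.428, -0.001]
ft_force: [-0.1, -0.2, -3.5]
grip_width: 0.387
grip_force: 29.9
slide [-0.004  0.011  0.116] angular [-0.002 -0.002  0.006] mm [ -0.3  -2.8 -29. ]
```

```bash
python3 -m inch '[{"slide":[-0.004,0.011,0],"angular":[0,0,0.006],"claw":-0.4},{"slide":[-0.004,0.011,0],"angular":[0,0,0.006],"claw":-0.4},{"slide":[-0.004,0.011,0.01],"angular":[0,0,0.006],"claw":-0.4},{"slide":[-0.004,0.011,0.02],"angular":[0,0,0.006],"claw":-0.4},{"slide":[-0.004,0.011,0.03],"angular":[0,0,0.006],"claw":-0.4},{"slide":[-0.004,0.011,0.04],"angular":[0,0,0.006],"claw":-0.4},{"slide":[-0.004,0.011,0.044],"angular":[0,0,0.006],"claw":-0.4},{"slide":[-0.004,0.011,0.044],"angular":[0,0,0.006],"claw":-0.4}]'; python3 - <<'E'
from h import *
yaw=15.5; go(.5977-.008*np.cos(np.radians(yaw)),.0900-.008*np.sin(np.radians(yaw)),.0665,yaw)
print(ctrl.get_state()["torque"])
E
```

```text
time: 9.1
position: [0.5895, 0.0876, 0.0839]
tool_rot: [-3.112, -0.424, 0.001]
ft_force: [-0.3, 0.1, -3.5]
grip_width: 0.386
grip_force: 29.9
slide [ 0.002 -0.     0.069] angular [-0.002  0.001  0.   ] mm [  0.5   0.2 -17.4]
[-0.02934245  0.0523263   0.00394893]
```

No contact yet; keep going down in small steps.

```bash
python3 -m inch '[{"slide":[0.001,0,0.006],"angular":[0,0,0],"claw":-0.4},{"slide":[0.001,0,0.012],"angular":[0,0,0],"claw":-0.4},{"slide":[0.001,0,0.018],"angular":[0,0,0],"claw":-0.4},{"slide":[0.001,0,0.024],"angular":[0,0,0],"claw":-0.4},{"slide":[0.001,0,0.028],"angular":[0,0,0],"claw":-0.4},{"slide":[0.001,0,0.028],"angular":[0,0,0],"claw":-0.4}]'; python3 - <<'E'
from h import *
yaw=15.5; go(.5977-.008*np.cos(np.radians(yaw)),.0900-.008*np.sin(np.radians(yaw)),.0665,yaw)
print(ctrl.get_state()["torque"])
E
```

```text
time: 9.7
position: [0.5898, 0.0877, 0.077]
tool_rot: [-3.112, -0.424, 0.0]
ft_force: [0.3, -0.2, -2.5]
grip_width: 0.386
grip_force: 29.9
slide [ 0.001 -0.001  0.042] angular [-0.002  0.     0.   ] mm [  0.2   0.2 -10.5]
[ 0.01897389  0.04684507 -0.00425435]
```

```bash
python3 -m inch '[{"slide":[0,0,0.006],"angular":[0,0,0],"claw":-0.4},{"slide":[0,0,0.012],"angular":[0,0,0],"claw":-0.4},{"slide":[0,0,0.018],"angular":[0,0,0],"claw":-0.4},{"slide":[0,0,0.024],"angular":[0,0,0],"claw":-0.4},{"slide":[0,0,0.03],"angular":[0,0,0],"claw":-0.4},{"slide":[0,0,0.034],"angular":[0,0,0],"claw":-0.4},{"slide":[0,0,0.034],"angular":[0,0,0],"claw":-0.4}]'; python3 -m inch '[{"slide":[0,0,0.002],"angular":[0,0,0],"claw":-0.4},{"slide":[0,0,0.004],"angular":[0,0,0],"claw":-0.4},{"slide":[0,0,0.006],"angular":[0,0,0],"claw":-0.4},{"slide":[0,0,0.006],"angular":[0,0,0],"claw":-0.4}]'
```

```text
time: 10.4
position: [0.5898, 0.0877, 0.0684]
tool_rot: [-3.112, -0.424, 0.0]
ft_force: [-1.1, 0.4, -3.7]
grip_width: 0.388
grip_force: 29.9
time: 10.8
position: [0.5899, 0.0877, 0.0671]
tool_rot: [-3.112, -0.424, 0.0]
ft_force: [-0.2, -1.2, -3.4]
grip_width: 0.386
grip_force: 29.9
```

```bash
python3 -m inch '[{"slide":[0,0,0.002],"angular":[0,0,0],"claw":-0.4},{"slide":[0,0,0.004],"angular":[0,0,0],"claw":-0.4},{"slide":[0,0,0.004],"angular":[0,0,0],"claw":-0.4}]'; python3 -m inch '[{"slide":[0,0,0.002],"angular":[0,0,0],"claw":-0.4},{"slide":[0,0,0.004],"angular":[0,0,0],"claw":-0.4},{"slide":[0,0,0.004],"angular":[0,0,0],"claw":-0.4}]'
```

```text
time: 11.1
position: [0.59, 0.0877, 0.0666]
tool_rot: [-3.112, -0.424, -0.0]
ft_force: [-0.8, 0.2, -0.3]
grip_width: 0.39
grip_force: 29.9
time: 11.4
position: [0.59, 0.0877, 0.0666]
tool_rot: [-3.113, -0.423, -0.0]
ft_force: [-4.5, -0.4, 7.8]
grip_width: 0.386
grip_force: 29.9
```

```bash
python3 -m inch '[{"slide":[0,0,-0.003],"angular":[0,0,0],"claw":-0.4},{"slide":[0,0,-0.003],"angular":[0,0,0],"claw":0},{"slide":[0,0,-0.003],"angular":[0,0,0],"claw":0.3},{"slide":[0,0,-0.003],"angular":[0,0,0],"claw":0.3},{"slide":[0,0,-0.003],"angular":[0,0,0],"claw":0.3},{"slide":[0,0,-0.003],"angular":[0,0,0],"claw":0.3}]'; python3 -m inch '[{"slide":[0,0,-0.03],"angular":[0,0,0],"claw":0.3},{"slide":[0,0,-0.08],"angular":[0,0,0],"claw":0.3},{"slide":[0,0,-0.16],"angular":[0,0,0],"claw":0.3},{"slide":[0,0,-0.26],"angular":[0,0,0],"claw":0.3},{"slide":[0,0,-0.36],"angular":[0,0,0],"claw":0.3},{"slide":[0,0,-0.44],"angular":[0,0,0],"claw":0.3},{"slide":[0,0,-0.48],"angular":[0,0,0],"claw":0.3},{"slide":[0,0,-0.48],"angular":[0,0,0],"claw":0.3},{"slide":[0,0,-0.48],"angular":[0,0,0],"claw":0.3}]'; python3 - <<'E'
from h import *
im=ctrl.get_image("top"); im2=ctrl.get_image("scene"); np.savez("in.npz",P=cloud(im2),c=im2["color"])
a=cv2.resize(im2["color"][190:290,270:390],None,fx=4,fy=4,interpolation=cv2.INTER_CUBIC)
save({"color":a},"e")
P=cloud(im2); c=im2["color"].astype(int); m=(c[...,2]-c[...,0]>50)&(P[...,1]>.02)&(P[...,1]<.15)&(P[...,2]>.06)
print(m.sum(),np.round(np.nanmedian(P[m],0),4),np.round(np.nanpercentile(P[m][:,2],[5,50,75,95]),4))
E
```

```text
time: 12.0
position: [0.5901, 0.0878, 0.0659]
tool_rot: [-3.112, -0.424, -0.0]
ft_force: [0.9, -0.5, -0.4]
grip_width: 0.639
grip_force: 0.0
time: 12.9
position: [0.5896, 0.0874, 0.1855]
tool_rot: [-3.112, -0.423, 0.001]
ft_force: [0.4, -1.1, 0.6]
grip_width: 0.65
grip_force: 0.0
243 [0.6024 0.0841 0.0875] [0.0791 0.0875 0.0893 0.0922]
```

View pics/e.png

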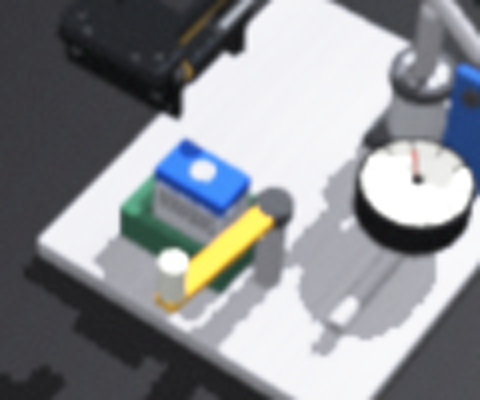

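```bash
python3 - <<'E'
from h import *
print(np.round(ctrl.get_state()["joint_positions"],2))
go(.6693,.0093,.19,60.5)
E
```

```text
[ 0.28  0.28 -0.56  1.64  0.15  1.27 -1.61]
slide [ 0.225  0.386 -0.023] angular [-0.004  0.003 -1.5  ] mm [ 80.1 -78.1   5.4]
```

```bash
python3 -m inch '[{"slide":[0.04,0.07,-0.02],"angular":[0,0,-0.2],"claw":0.05},{"slide":[0.09,0.15,-0.02],"angular":[0,0,-0.4],"claw":0.05},{"slide":[0.14,0.24,-0.02],"angular":[0,0,-0.6],"claw":0.05},{"slide":[0.19,0.33,-0.02],"angular":[0,0,-0.8],"claw":0.05},{"slide":[0.225,0.386,-0.02],"angular":[0,0,-0.95],"claw":0.05},{"slide":[0.225,0.386,-0.02],"angular":[0,0,-0.95],"claw":0.05},{"slide":[0.225,0.386,-0.02],"angular":[0,0,-0.95],"claw":0.05}]'; python3 -m inch '[{"slide":[0,0,0],"angular":[0,0,-0.2],"claw":0.05},{"slide":[0,0,0],"angular":[0,0,-0.4],"claw":0.05},{"slide":[0,0,0],"angular":[0,0,-0.55],"claw":0.05},{"slide":[0,0,0],"angular":[0,0,-0.55],"claw":0.05},{"slide":[0,0,0],"angular":[0,0,-0.55],"claw":0.05},{"slide":[0,0,0],"angular":[0,0,-0.55],"claw":0.05}]'; python3 - <<'E'
from h import *
go(.6693,.0093,.118,60.5)
im=ctrl.get_image("scene"); a=im["color"][190:300,260:390]
save({"color":cv2.resize(a,None,fx=4.5,fy=4.5,interpolation=cv2.INTER_CUBIC)},"f")
E
```

```text
time: 13.7
position: [0.6691, 0.0102, 0.1895]
tool_rot: [-2.911, -1.173, 0.003]
ft_force: [-0.2, 1.1, -0.3]
grip_width: 0.527
grip_force: 0.0
time: 14.3
position: [0.6696, 0.0103, 0.1909]
tool_rot: [-2.714, -1.581, -0.0]
ft_force: [-0.6, 0.2, 0.5]
grip_width: 0.521
grip_force: 0.0
slide [-0.004  0.001  0.292] angular [-0.001 -0.001 -0.002] mm [ -0.3  -1.  -72.9]
```

View pics/f.png

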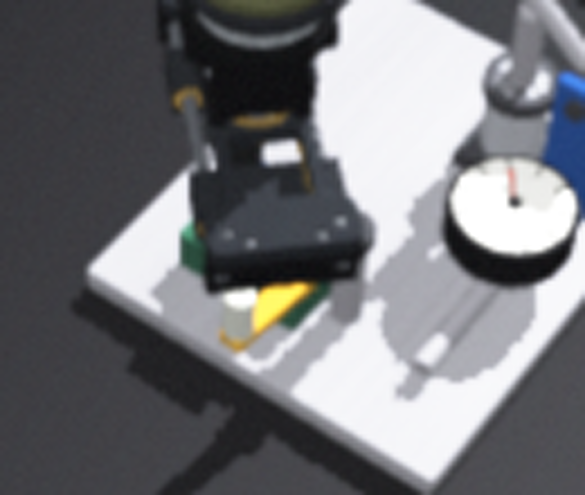

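```bash
python3 -m inch '[{"slide":[-0.004,0,0.05],"angular":[0,0,0],"claw":0.05},{"slide":[-0.004,0,0.1],"angular":[0,0,0],"claw":0.05},{"slide":[-0.004,0,0.15],"angular":[0,0,0],"claw":0.05},{"slide":[-0.004,0,0.18],"angular":[0,0,0],"claw":0.05},{"slide":[-0.004,0,0.2],"angular":[0,0,0],"claw":0.05},{"slide":[-0.004,0,0.22],"angular":[0,0,0],"claw":0.05}]';python3 -m inch '[{"slide":[0,0,0.02],"angular":[0,0,0],"claw":0.05},{"slide":[0,0,0.04],"angular":[0,0,0],"claw":0.05},{"slide":[0,0,0.06],"angular":[0,0,0],"claw":0.05},{"slide":[0,0,0.07],"angular":[0,0,0],"claw":0.05},{"slide":[0,0,0.07],"angular":[0,0,0],"claw":0.05}]'; python3 -m inch '[{"slide":[0,0,0],"angular":[0,0,0],"claw":-0.15},{"slide":[0,0,0],"angular":[0,0,0],"claw":-0.25},{"slide":[0,0,0],"angular":[0,0,0],"claw":-0.35},{"slide":[0,0,0],"angular":[0,0,0],"claw":-0.35},{"slide":[0,0,0],"angular":[0,0,0],"claw":-0.35}]' 5
```

```text
time: 14.95
position: [0.6695, 0.0088, 0.1353]
tool_rot: [-2.713, -1.582, -0.001]
ft_force: [-0.4, -0.2, -0.4]
grip_width: 0.526
grip_force: 0.0
time: 15.45
position: [0.6692, 0.0087, 0.1179]
tool_rot: [-2.713, -1.582, 0.0]
ft_force: [-0.4, 0.3, 0.8]
grip_width: 0.523
grip_force: 0.0
time: 15.95
position: [0.6695, 0.0088, 0.1185]
tool_rot: [-2.713, -1.582, -0.001]
ft_force: [1.1, 0.6, 0.3]
grip_width: 0.331
grip_force: 0.0
```

```bash
python3 -m inch '[{"slide":[0,0,0],"angular":[0,0,0],"claw":-0.5},{"slide":[0,0,0],"angular":[0,0,0],"claw":-0.7},{"slide":[0,0,0],"angular":[0,0,0],"claw":-0.7},{"slide":[0,0,0],"angular":[0,0,0],"claw":-0.7},{"slide":[0,0,0],"angular":[0,0,0],"claw":-0.7}]' 3; python3 -m inch '[{"slide":[0,0,0],"angular":[0,0,0],"claw":-0.5},{"slide":[0,0,0],"angular":[0,0,0],"claw":-0.45},{"slide":[0,0,0],"angular":[0,0,0],"claw":-0.45}]'; python3 - <<'E'
from h import *
s=ctrl.get_state(); A=R.from_rotvec(s["tool_rot"]); p=s["position"]; Y=np.radians(15.5); piv=np.array([.6527,.1059])
v=p[:2]-piv; print("r",np.linalg.norm(v))
for th in list(np.arange(.2,1.58,.15))+[1.571,1.62,1.67]:
    a=Y-np.pi/2-th; t=piv+.098*np.array([np.cos(a),np.sin(a)])
    print(round(th,2),np.round(A.inv().apply(np.r_[t,p[2]]-p)/.25,3),np.round(t,4))
E
```

```text
time: 16.45
position: [0.6695, 0.0087, 0.1183]
tool_rot: [-2.713, -1.582, -0.001]
ft_force: [-0.3, 0.0, -0.9]
grip_width: 0.207
grip_force: 3.0
time: 16.75
position: [0.6694, 0.009, 0.1184]
tool_rot: [-2.713, -1.582, -0.001]
ft_force: [-0.4, -0.4, 0.6]
grip_width: 0.27
grip_force: 0.0
r 0.09836396572570498
0.2 [-0.022 -0.032  0.   ] [0.6596 0.0081]
0.35 [-0.051 -0.084  0.   ] [0.6449 0.0082]
0.5 [-0.072 -0.139  0.   ] [0.6304 0.0105]
0.65 [-0.084 -0.196  0.   ] [0.6164 0.0149]
0.8 [-0.087 -0.255  0.   ] [0.6032 0.0213]
0.95 [-0.082 -0.313  0.   ] [0.5911 0.0297]
1.1 [-0.068 -0.37   0.   ] [0.5804 0.0397]
1.25 [-0.046 -0.425  0.   ] [0.5713 0.0513]
1.4 [-0.016 -0.475  0.   ] [0.5641 0.064 ]
1.55 [ 0.022 -0.52   0.   ] [0.5588 0.0778]
1.57 [ 0.028 -0.526  0.   ] [0.5583 0.0797]
1.62 [ 0.041 -0.54   0.   ] [0.5571 0.0844]
1.67 [ 0.056 -0.552  0.   ] [0.5561 0.0892]
```

```bash
python3 -m inch '[{"slide":[-0.022,-0.032,0],"angular":[0,0,0],"claw":-0.45},{"slide":[-0.038,-0.058,0],"angular":[0,0,0],"claw":-0.45},{"slide":[-0.051,-0.084,0],"angular":[0,0,0],"claw":-0.45},{"slide":[-0.062,-0.111,0],"angular":[0,0,0],"claw":-0.45},{"slide":[-0.072,-0.139,0],"angular":[0,0,0],"claw":-0.45},{"slide":[-0.079,-0.168,0],"angular":[0,0,0],"claw":-0.45},{"slide":[-0.084,-0.196,0],"angular":[0,0,0],"claw":-0.45},{"slide":[-0.087,-0.226,0],"angular":[0,0,0],"claw":-0.45},{"slide":[-0.087,-0.255,0],"angular":[0,0,0],"claw":-0.45},{"slide":[-0.087,-0.255,0],"angular":[0,0,0],"claw":-0.45}]';  python3 - <<'E'
from h import *
s=ctrl.get_state(); A=R.from_rotvec(s["tool_rot"]); p=s["position"]; Y=np.radians(15.5); piv=np.array([.6527,.1059])
v=p[:2]-piv; print("r",np.linalg.norm(v))
for th in list(np.arange(.8,1.58,.15))+[1.571,1.62,1.67]:
    a=Y-np.pi/2-th; t=piv+.098*np.array([np.cos(a),np.sin(a)])
    print(round(th,2),np.round(A.inv().apply(np.r_[t,p[2]]-p)/.25,3),np.round(t,4))
E
```

```text
time: 17.75
position: [0.6023, 0.0227, 0.1184]
tool_rot: [-2.711, -1.584, -0.0]
ft_force: [-0.6, -0.8, -0.2]
grip_width: 0.275
grip_force: 0.0
r 0.0972984860843632
0.8 [-0.003  0.006 -0.   ] [0.6032 0.0213]
0.95 [ 0.002 -0.053  0.   ] [0.5911 0.0297]
1.1 [ 0.016 -0.11   0.   ] [0.5804 0.0397]
1.25 [ 0.039 -0.164  0.   ] [0.5713 0.0513]
1.4 [ 0.069 -0.214  0.   ] [0.5641 0.064 ]
1.55 [ 0.107 -0.259  0.   ] [0.5588 0.0778]
1.57 [ 0.112 -0.265  0.   ] [0.5583 0.0797]
1.62 [ 0.126 -0.279  0.   ] [0.5571 0.0844]
1.67 [ 0.141 -0.291  0.001] [0.5561 0.0892]
```

```bash
python3 -m inch '[{"slide":[-0.001,-0.025,0],"angular":[0,0,0.12],"claw":-0.45},{"slide":[0.002,-0.053,0],"angular":[0,0,0.25],"claw":-0.45},{"slide":[0.008,-0.082,0],"angular":[0,0,0.38],"claw":-0.45},{"slide":[0.016,-0.11,0],"angular":[0,0,0.5],"claw":-0.45},{"slide":[0.027,-0.138,0],"angular":[0,0,0.62],"claw":-0.45},{"slide":[0.039,-0.164,0],"angular":[0,0,0.75],"claw":-0.45},{"slide":[0.053,-0.19,0],"angular":[0,0,0.85],"claw":-0.45},{"slide":[0.069,-0.214,0],"angular":[0,0,0.95],"claw":-0.45},{"slide":[0.088,-0.237,0],"angular":[0,0,1],"claw":-0.45},{"slide":[0.088,-0.237,0],"angular":[0,0,1],"claw":-0.45}]';  python3 - <<'E'
from h import *
s=ctrl.get_state(); A=R.from_rotvec(s["tool_rot"]); p=s["position"]; Y=np.radians(15.5); piv=np.array([.6527,.1059])
v=p[:2]-piv; print("r",np.linalg.norm(v),np.degrees(A.as_matrix()[:2,0]))
for th in (1.5,1.571,1.62,1.67,1.7):
    a=Y-np.pi/2-th; t=piv+.098*np.array([np.cos(a),np.sin(a)])
    print(round(th,2),np.round(A.inv().apply(np.r_[t,p[2]]-p)/.25,3),np.round(t,4))
E
```

```text
time: 18.75
position: [0.5622, 0.0712, 0.1185]
tool_rot: [-3.028, -0.829, -0.001]
ft_force: [0.7, -0.7, -1.1]
grip_width: 0.271
grip_force: 0.0
r 0.09695004120055296 [49.30994073 29.17762895]
1.5 [-0.002 -0.01   0.   ] [0.5604 0.0731]
1.57 [ 0.004 -0.037  0.   ] [0.5583 0.0797]
1.62 [ 0.009 -0.056  0.   ] [0.5571 0.0844]
1.67 [ 0.016 -0.074  0.   ] [0.5561 0.0892]
1.7 [ 0.02  -0.085  0.   ] [0.5557 0.0921]
```

```bash
python3 -m inch '[{"slide":[0,-0.015,0],"angular":[0,0,0],"claw":-0.45},{"slide":[0.002,-0.03,0],"angular":[0,0,0],"claw":-0.45},{"slide":[0.005,-0.04,0],"angular":[0,0,0],"claw":-0.45},{"slide":[0.007,-0.05,0],"angular":[0,0,0],"claw":-0.45},{"slide":[0.007,-0.05,0],"angular":[0,0,0],"claw":-0.45}]'; python3 -m inch '[{"slide":[0,-0.006,0],"angular":[0,0,0],"claw":-0.45},{"slide":[0,-0.012,0],"angular":[0,0,0],"claw":-0.45},{"slide":[0,-0.012,0],"angular":[0,0,0],"claw":-0.45}]'
```

```text
time: 19.25
position: [0.5579, 0.0804, 0.1184]
tool_rot: [3.031, 0.826, 0.0]
ft_force: [1.5, -1.8, -0.1]
grip_width: 0.28
grip_force: 1.3
time: 19.55
position: [0.5571, 0.0818, 0.1184]
tool_rot: [3.03, 0.824, 0.002]
ft_force: [2.8, -5.1, -1.7]
grip_width: 0.311
grip_force: 3.0
```

```bash
python3 -m inch '[{"slide":[0,0,0],"angular":[0,0,0],"claw":-0.45},{"slide":[0,-0.004,0],"angular":[0,0,0],"claw":-0.45},{"slide":[0,-0.008,0],"angular":[0,0,0],"claw":-0.45},{"slide":[0,-0.012,0],"angular":[0,0,0],"claw":-0.45},{"slide":[0,-0.012,0],"angular":[0,0,0],"claw":-0.45}]' 20; python3 - <<'E'
from h import *
im=ctrl.get_image("top"); o=ortho(im,.0995,.5,.75,0,.2).astype(int); print(" yellow",rect((o[...,0]-o[...,2]>90),.5,0))
E
```

```text
time: 20.05
position: [0.5577, 0.0808, 0.1184]
tool_rot: [3.027, 0.819, 0.006]
ft_force: [8.0, -9.8, -5.3]
grip_width: 0.276
grip_force: 6.6Traceback (most recent call last):
  File "<stdin>", line 2, in <module>
  File "h.py", line 24, in rect
    c=max(cs,key=cv2.contourArea); (u,v),(a,b),t=cv2.minAreaRect(c)
ValueError: max() iterable argument is empty
```

```bash
python3 -m inch '[{"slide":[0,0.012,0],"angular":[0,0,0],"claw":-0.4},{"slide":[0,0.026,0],"angular":[0,0,0],"claw":-0.2},{"slide":[0,0.026,0],"angular":[0,0,0],"claw":-0.1},{"slide":[0,0.026,0],"angular":[0,0,0],"claw":0},{"slide":[0,0.026,0],"angular":[0,0,0],"claw":0},{"slide":[0,0.026,-0.04],"angular":[0,0,0],"claw":0},{"slide":[0,0.026,-0.12],"angular":[0,0,0],"claw":0},{"slide":[0,0.026,-0.24],"angular":[0,0,0],"claw":0},{"slide":[0,0.026,-0.36],"angular":[0,0,0],"claw":0},{"slide":[0,0.026,-0.36],"angular":[0,0,0],"claw":0}]'; python3 -m inch '[{"slide":[-0.15,0,-0.15],"angular":[0,0,0],"claw":0},{"slide":[-0.3,0,-0.3],"angular":[0,0,0],"claw":0},{"slide":[-0.3,0,-0.45],"angular":[0,0,0],"claw":0},{"slide":[-0.3,0,-0.5],"angular":[0,0,0],"claw":0},{"slide":[-0.3,0,-0.5],"angular":[0,0,0],"claw":0}]'; python3 - <<'E'
from h import *
im=ctrl.get_image("top"); o=ortho(im,.0995,.5,.75,0,.2).astype(int)
try: print(" yellow",rect((o[...,0]-o[...,2]>90),.5,0))
except Exception as e: print(e)
im=ctrl.get_image("scene"); a=im["color"][130:300,260:450]
o=ortho(im,.0995,.5,.75,0,.2).astype(int); print(" yellow",rect((o[...,0]-o[...,2]>90),.5,0))
save({"color":cv2.resize(a,None,fx=3.3,fy=3.3,interpolation=cv2.INTER_CUBIC)},"g")
print(np.round(ctrl.get_state()["joint_positions"],2))
go(.5285,.2996,.30,105.5); go(.5285,.2996,.30,-74.5)
E
```

```text
time: 21.1
position: [0.5606, 0.082, 0.2139]
tool_rot: [3.03, 0.827, 0.014]
ft_force: [-0.2, 0.3, -0.2]
grip_width: 0.5
grip_force: 0.0
time: 21.6
position: [0.4943, 0.043, 0.3357]
tool_rot: [3.03, 0.826, 0.008]
ft_force: [0.3, 0.2, -0.8]
grip_width: 0.5
grip_force: 0.0
 yellow {'x': 0.6206, 'y': 0.0965, 'a': 46.8, 'b': 18.5, 'yaw_a': 15.9, 'yaw_b': -74.1, 'area': 713.75}
 yellow {'x': 0.6015, 'y': 0.0861, 'a': 84.8, 'b': 19.0, 'yaw_a': 14.0, 'yaw_b': -76.0, 'area': 1374.25}
[ 0.46 -0.02 -0.59  1.64 -0.01  1.52 -1.16]
slide [ 0.644 -0.812  0.13 ] angular [-4.000e-03 -1.000e-03 -2.499e+00] mm [ 35.5 256.7 -32.3]
slide [ 0.644 -0.812  0.13 ] angular [-1.000e-03  4.000e-03  3.501e+00] mm [ 35.5 256.7 -32.3]
```

View pics/g.png

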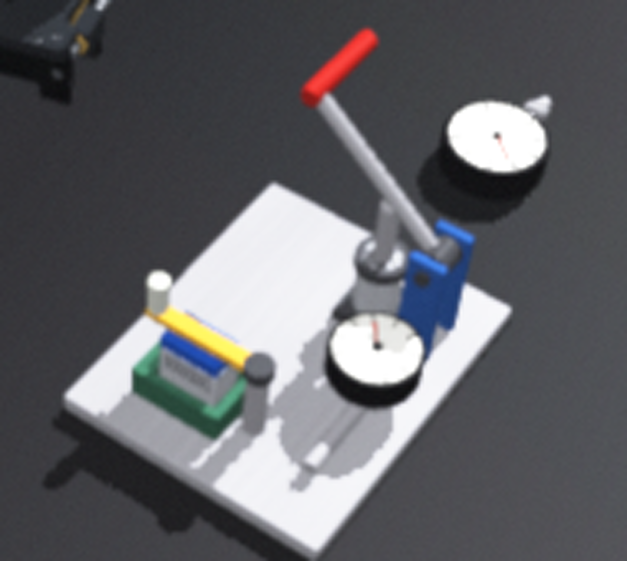

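```bash
python3 -m inch '[{"slide":[0.06,-0.08,0],"angular":[0,0,-0.14],"claw":0},{"slide":[0.14,-0.18,0],"angular":[0,0,-0.3],"claw":0},{"slide":[0.24,-0.3,0.02],"angular":[0,0,-0.46],"claw":0},{"slide":[0.34,-0.43,0.04],"angular":[0,0,-0.64],"claw":0},{"slide":[0.44,-0.56,0.08],"angular":[0,0,-0.82],"claw":0},{"slide":[0.54,-0.68,0.1],"angular":[0,0,-0.95],"claw":0},{"slide":[0.61,-0.77,0.13],"angular":[0,0,-1],"claw":0},{"slide":[0.644,-0.812,0.13],"angular":[0,0,-1],"claw":0},{"slide":[0.644,-0.812,0.13],"angular":[0,0,-1],"claw":0}]'; python3 -m inch '[{"slide":[0,0,0],"angular":[0,0,-0.25],"claw":0},{"slide":[0,0,0],"angular":[0,0,-0.5],"claw":0},{"slide":[0,0,0],"angular":[0,0,-0.75],"claw":0},{"slide":[0,0,0],"angular":[0,0,-1],"claw":0},{"slide":[0,0,0],"angular":[0,0,-1],"claw":0}]'; python3 -m inch '[{"slide":[0,0,0],"angular":[0,0,-0.25],"claw":0},{"slide":[0,0,0],"angular":[0,0,-0.5],"claw":0},{"slide":[0,0,0],"angular":[0,0,-0.5],"claw":0},{"slide":[0,0,0],"angular":[0,0,-0.5],"claw":0},{"slide":[0,0,0],"angular":[0,0,-0.5],"claw":0}]'; python3 - <<'E'
from h import *
go(.528,.300,.2215,105.5)
im=ctrl.get_image("scene"); a=im["color"][90:260,300:490]
save({"color":cv2.resize(a,None,fx=3.3,fy=3.3,interpolation=cv2.INTER_CUBIC)},"i")
E
```

```text
time: 22.6
position: [0.5274, 0.302, 0.2994]
tool_rot: [-2.707, -1.588, 0.004]
ft_force: [0.7, 0.0, 0.5]
grip_width: 0.501
grip_force: 0.0
time: 23.1
position: [0.5295, 0.2974, 0.3011]
tool_rot: [2.214, 2.229, -0.0]
ft_force: [0.1, -0.4, 0.1]
grip_width: 0.498
grip_force: 0.0
time: 23.6
position: [0.5292, 0.2988, 0.3012]
tool_rot: [-1.906, -2.497, -0.001]
ft_force: [0.0, 0.3, 0.4]
grip_width: 0.502
grip_force: 0.0
slide [ 0.006 -0.003  0.319] angular [ 0.001 -0.001 -0.007] mm [ -1.2   1.2 -79.7]
```

View pics/i.png

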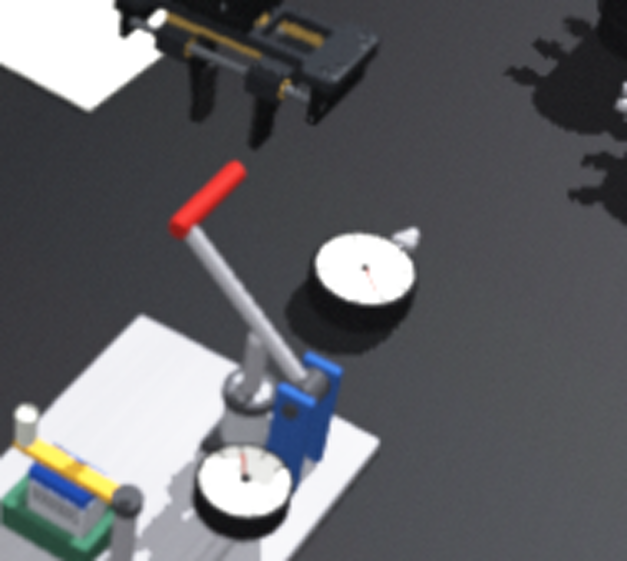

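```bash
python3 -m inch '[{"slide":[0.006,-0.003,0.05],"angular":[0,0,0],"claw":0},{"slide":[0.006,-0.003,0.12],"angular":[0,0,0],"claw":0},{"slide":[0.006,-0.003,0.19],"angular":[0,0,0],"claw":0},{"slide":[0.006,-0.003,0.24],"angular":[0,0,0],"claw":0},{"slide":[0.006,-0.003,0.28],"angular":[0,0,0],"claw":0},{"slide":[0.006,-0.003,0.31],"angular":[0,0,0],"claw":0},{"slide":[0.006,-0.003,0.319],"angular":[0,0,0],"claw":0},{"slide":[0.006,-0.003,0.319],"angular":[0,0,0],"claw":0}]'; python3 -m inch '[{"slide":[0,0,0],"angular":[0,0,0],"claw":-0.2},{"slide":[0,0,0],"angular":[0,0,0],"claw":-0.4},{"slide":[0,0,0],"angular":[0,0,0],"claw":-0.5},{"slide":[0,0,0],"angular":[0,0,0],"claw":-0.8},{"slide":[0,0,0],"angular":[0,0,0],"claw":-0.8},{"slide":[0,0,0],"angular":[0,0,0],"claw":-0.8},{"slide":[0,0,0],"angular":[0,0,0],"claw":-0.8}]' 10; python3 - <<'E'
from h import *
print(ctrl.get_state()["torque"])
E
```

```text
time: 24.45
position: [0.528, 0.3006, 0.2214]
tool_rot: [-1.901, -2.5, -0.001]
ft_force: [-0.8, 0.3, 0.6]
grip_width: 0.501
grip_force: 0.0
time: 25.15
position: [0.5278, 0.3005, 0.2216]
tool_rot: [-1.901, -2.5, -0.001]
ft_force: [-1.0, -0.8, 1.1]
grip_width: 0.201
grip_force: 10.0
[-0.15971662  0.13562517  0.03252545]
```

```bash
cat > arc.py <<'E'
from h import *
import sys
def arc(a0,angs):
    s=ctrl.get_state(); A=R.from_rotvec(s["tool_rot"]); Y=np.radians(15.5); u=np.array([np.cos(Y),np.sin(Y),0])
    for a in angs:
        d=-.17*(np.cos(a)-np.cos(a0))*u+np.array([0,0,.17*(np.sin(a)-np.sin(a0))])
        print(round(a,3),np.round(A.inv().apply(d)/.25,3))
E
python3 -c "
from arc import *
arc(.7,[.66,.62,.58,.54,.5,.46,.42,.38,.34,.30])"
```

```text
0.66 [-0.    -0.017  0.021]
0.62 [-0.    -0.033  0.043]
0.58 [-0.    -0.049  0.065]
0.54 [-0.    -0.063  0.088]
0.5 [-0.    -0.077  0.112]
0.46 [-0.    -0.089  0.136]
0.42 [-0.    -0.101  0.161]
0.38 [-0.    -0.111  0.186]
0.34 [-0.    -0.121  0.211]
0.3 [-0.    -0.13   0.237]
```

```bash
python3 -m inch '[{"slide":[0,-0.017,0.021],"angular":[0,0,0],"claw":-0.8},{"slide":[0,-0.033,0.043],"angular":[0,0,0],"claw":-0.8},{"slide":[0,-0.049,0.065],"angular":[0,0,0],"claw":-0.8},{"slide":[0,-0.063,0.088],"angular":[0,0,0],"claw":-0.8},{"slide":[0,-0.077,0.112],"angular":[0,0,0],"claw":-0.8},{"slide":[0,-0.089,0.136],"angular":[0,0,0],"claw":-0.8},{"slide":[0,-0.101,0.161],"angular":[0,0,0],"claw":-0.8},{"slide":[0,-0.111,0.186],"angular":[0,0,0],"claw":-0.8},{"slide":[0,-0.121,0.211],"angular":[0,0,0],"claw":-0.8},{"slide":[0,-0.13,0.237],"angular":[0,0,0],"claw":-0.8}]' 45; python3 -c "
from arc import *
arc(.3,[.26,.22,.18,.14,.1,.06,.03,0,-.02,-.05])
s=ctrl.get_state(); print(s['torque'])"
```

```text
time: 26.15
position: [0.4982, 0.2924, 0.1643]
tool_rot: [1.9, 2.499, 0.007]
ft_force: [-0.6, -2.3, 11.3]
grip_width: 0.189
grip_force: 44.4
0.26 [-0.    -0.008  0.026]
0.22 [-0.    -0.014  0.052]
0.18 [-0.    -0.02   0.079]
0.14 [-0.    -0.024  0.106]
0.1 [-0.    -0.028  0.133]
0.06 [-0.   -0.03  0.16]
0.03 [-0.    -0.031  0.18 ]
0 [-0.    -0.031  0.201]
-0.02 [-0.    -0.031  0.214]
-0.05 [-0.    -0.031  0.235]
[-0.36946708 -0.29573757  0.04661141]
```

```bash
python3 -m inch '[{"slide":[0,-0.008,0.026],"angular":[0,0,0],"claw":-0.8},{"slide":[0,-0.014,0.052],"angular":[0,0,0],"claw":-0.8},{"slide":[0,-0.02,0.079],"angular":[0,0,0],"claw":-0.8},{"slide":[0,-0.024,0.106],"angular":[0,0,0],"claw":-0.8},{"slide":[0,-0.028,0.133],"angular":[0,0,0],"claw":-0.8},{"slide":[0,-0.03,0.16],"angular":[0,0,0],"claw":-0.8},{"slide":[0,-0.031,0.18],"angular":[0,0,0],"claw":-0.8},{"slide":[0,-0.031,0.201],"angular":[0,0,0],"claw":-0.8},{"slide":[0,-0.031,0.214],"angular":[0,0,0],"claw":-0.8},{"slide":[0,-0.031,0.23],"angular":[0,0,0],"claw":-0.8}]'; python3 -c "
from arc import *
s=ctrl.get_state(); print(s['torque'])
im=ctrl.get_image('scene'); P=cloud(im); c=im['color'].astype(int); m=(c[...,0]-c[...,1]>80)&(P[...,1]>.18)&(P[...,1]<.38)&(P[...,2]>.07)
p=P[m]; print(m.sum(),np.round(np.nanpercentile(p,[3,50,97],axis=0),4))
a=im['color'][90:260,300:490]
save({'color':cv2.resize(a,None,fx=3.3,fy=3.3,interpolation=cv2.INTER_CUBIC)},'j')
"
```

```text
time: 27.15
position: [0.4892, 0.29, 0.1063]
tool_rot: [1.901, 2.5, 0.001]
ft_force: [-5.4, -3.7, 13.1]
grip_width: 0.186
grip_force: 43.8
[-0.68064688  0.65215023  0.06464472]
106 [[0.4809 0.2211 0.1197]
 [0.5008 0.2571 0.1285]
 [0.5122 0.2866 0.1352]]
```

View pics/j.png

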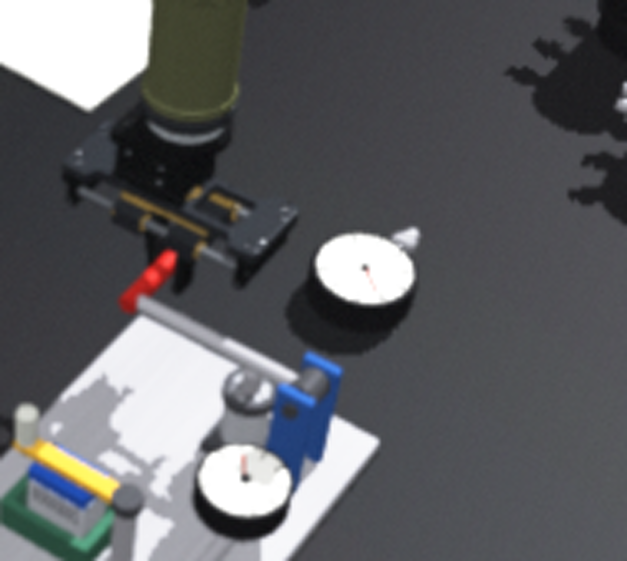

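```bash
python3 -m inch '[{"slide":[0,0,0.008],"angular":[0,0,0],"claw":-0.8},{"slide":[0,0,0.016],"angular":[0,0,0],"claw":-0.8},{"slide":[0,0,0.024],"angular":[0,0,0],"claw":-0.8},{"slide":[0,0,0.024],"angular":[0,0,0],"claw":-0.8}]' 60; python3 -c "
from arc import *
im=ctrl.get_image('scene'); P=cloud(im); c=im['color'].astype(int); m=(c[...,0]-c[...,1]>80)&(P[...,1]>.18)&(P[...,1]<.38)&(P[...,2]>.07)
p=P[m]; print(m.sum(),np.round(np.nanpercentile(p,[3,50,97],axis=0),4))"
python3 -m inch '[{"slide":[0,0,0.008],"angular":[0,0,0],"claw":-0.8},{"slide":[0,0,0.016],"angular":[0,0,0],"claw":-0.8},{"slide":[0,0,0.016],"angular":[0,0,0],"claw":-0.8}]'; python3 -c "
from arc import *
im=ctrl.get_image('scene'); P=cloud(im); c=im['color'].astype(int); m=(c[...,0]-c[...,1]>80)&(P[...,1]>.18)&(P[...,1]<.38)&(P[...,2]>.07)
p=P[m]; print(m.sum(),np.round(np.nanpercentile(p,[3,50,97],axis=0),4))"
```

```text
time: 27.6
position: [0.4893, 0.29, 0.1003]
tool_rot: [1.901, 2.5, 0.001]
ft_force: [-4.1, -3.2, 13.2]
grip_width: 0.18
grip_force: 58.7
116 [[0.4812 0.2219 0.1127]
 [0.5004 0.2555 0.1221]
 [0.5111 0.2853 0.1262]]
time: 27.95
position: [0.4895, 0.2901, 0.097]
tool_rot: [1.9, 2.5, 0.001]
ft_force: [-5.2, -4.4, 14.8]
grip_width: 0.179
grip_force: 58.5
107 [[0.4804 0.2228 0.1106]
 [0.5002 0.2569 0.1188]
 [0.5124 0.2857 0.1268]]
```

```bash
python3 -m inch '[{"slide":[0,0,0.008],"angular":[0,0,0],"claw":-0.8},{"slide":[0,0,0.016],"angular":[0,0,0],"claw":-0.8},{"slide":[0,0,0.016],"angular":[0,0,0],"claw":-0.8}]'; python3 -m inch '[{"slide":[0,0,0.008],"angular":[0,0,0],"claw":-0.8},{"slide":[0,0,0.016],"angular":[0,0,0],"claw":-0.8},{"slide":[0,0,0.016],"angular":[0,0,0],"claw":-0.8}]'; python3 -c "
from arc import *
im=ctrl.get_image('scene'); P=cloud(im); c=im['color'].astype(int); m=(c[...,0]-c[...,1]>80)&(P[...,1]>.18)&(P[...,1]<.38)&(P[...,2]>.07)
p=P[m]; print(m.sum(),np.round(np.nanpercentile(p,[3,50,97],axis=0),4))"
```

```text
time: 28.3
position: [0.4895, 0.2901, 0.0958]
tool_rot: [1.899, 2.499, -0.001]
ft_force: [-12.0, -9.2, 34.4]
grip_width: 0.181
grip_force: 57.3
time: 28.6
position: [0.4896, 0.2902, 0.0947]
tool_rot: [1.899, 2.497, -0.003]
ft_force: [-17.9, -14.0, 54.4]
grip_width: 0.185
grip_force: 56.1
111 [[0.4854 0.2201 0.1113]
 [0.4995 0.2551 0.1178]
 [0.5115 0.2841 0.1235]]
```

```bash
python3 -m inch '[{"slide":[0,0,-0.01],"angular":[0,0,0],"claw":-0.8},{"slide":[0,0,-0.02],"angular":[0,0,0],"claw":-0.8},{"slide":[0,0,-0.02],"angular":[0,0,0],"claw":-0.8}]'; python3 -c "
from arc import *
arc(-.05,[-.02,.01,.04,.07,.1,.13,.16,.19,.22,.25])"
```

```text
time: 28.95
position: [0.4895, 0.2901, 0.0959]
tool_rot: [1.9, 2.499, 0.0]
ft_force: [-9.4, -7.1, 29.0]
grip_width: 0.18
grip_force: 57.7
-0.02 [-0.    -0.001 -0.02 ]
0.01 [-0.    -0.001 -0.041]
0.04 [-0.    -0.    -0.061]
0.07 [-0.     0.001 -0.082]
0.1 [-0.     0.003 -0.102]
0.13 [-0.     0.005 -0.122]
0.16 [-0.     0.008 -0.142]
0.19 [-0.     0.012 -0.162]
0.22 [-0.     0.016 -0.182]
0.25 [-0.     0.021 -0.202]
```

```bash
python3 -m inch '[{"slide":[0,-0.001,-0.02],"angular":[0,0,0],"claw":-0.8},{"slide":[0,-0.001,-0.041],"angular":[0,0,0],"claw":-0.8},{"slide":[0,0,-0.061],"angular":[0,0,0],"claw":-0.8},{"slide":[0,0.001,-0.082],"angular":[0,0,0],"claw":-0.8},{"slide":[0,0.003,-0.102],"angular":[0,0,0],"claw":-0.8},{"slide":[0,0.005,-0.122],"angular":[0,0,0],"claw":-0.8},{"slide":[0,0.008,-0.142],"angular":[0,0,0],"claw":-0.8},{"slide":[0,0.012,-0.162],"angular":[0,0,0],"claw":-0.8},{"slide":[0,0.016,-0.182],"angular":[0,0,0],"claw":-0.8},{"slide":[0,0.021,-0.202],"angular":[0,0,0],"claw":-0.8}]'; python3 -c "
from arc import *
p=ctrl.get_state()['position']; a=np.arcsin(np.sin(-.05)+(p[2]-.0955)/.17); print(a)
arc(a,a+np.arange(1,11)*.03)
im=ctrl.get_image('scene'); P=cloud(im); c=im['color'].astype(int); m=(c[...,0]-c[...,1]>80)&(P[...,1]>.18)&(P[...,1]<.38)&(P[...,2]>.07)
p=P[m]; print(m.sum(),np.round(np.nanpercentile(p,[3,50,97],axis=0),4))"
```

```text
time: 29.95
position: [0.4937, 0.2913, 0.1429]
tool_rot: [-1.901, -2.5, 0.0]
ft_force: [-1.7, -0.5, 6.1]
grip_width: 0.175
grip_force: 59.9
0.23107586297058014
0.261 [ 0.     0.005 -0.02 ]
0.291 [ 0.     0.011 -0.039]
0.321 [ 0.     0.017 -0.059]
0.351 [ 0.     0.023 -0.078]
0.381 [ 0.     0.031 -0.097]
0.411 [ 0.     0.039 -0.116]
0.441 [ 0.     0.047 -0.135]
0.471 [ 0.     0.056 -0.153]
0.501 [ 0.     0.065 -0.171]
0.531 [ 0.     0.075 -0.189]
109 [[0.4882 0.2228 0.1577]
 [0.5053 0.2559 0.1675]
 [0.5156 0.2856 0.1729]]
```

```bash
python3 -m inch '[{"slide":[0,0.005,-0.02],"angular":[0,0,0],"claw":-0.8},{"slide":[0,0.011,-0.039],"angular":[0,0,0],"claw":-0.8},{"slide":[0,0.017,-0.059],"angular":[0,0,0],"claw":-0.8},{"slide":[0,0.023,-0.078],"angular":[0,0,0],"claw":-0.8},{"slide":[0,0.031,-0.097],"angular":[0,0,0],"claw":-0.8},{"slide":[0,0.039,-0.116],"angular":[0,0,0],"claw":-0.8},{"slide":[0,0.047,-0.135],"angular":[0,0,0],"claw":-0.8},{"slide":[0,0.056,-0.153],"angular":[0,0,0],"claw":-0.8},{"slide":[0,0.065,-0.171],"angular":[0,0,0],"claw":-0.8},{"slide":[0,0.075,-0.189],"angular":[0,0,0],"claw":-0.8}]'; python3 -c "
from arc import *
p=ctrl.get_state()['position']; a=np.arcsin(np.sin(-.05)+(p[2]-.0955)/.17); print(a)
arc(a,a+np.arange(1,11)*.03)
im=ctrl.get_image('scene'); P=cloud(im); c=im['color'].astype(int); m=(c[...,0]-c[...,1]>80)&(P[...,1]>.18)&(P[...,1]<.38)&(P[...,2]>.07)
p=P[m]; print(m.sum(),np.round(np.nanpercentile(p,[3,50,97],axis=0),4))"
```

```text
time: 31.0
position: [0.5129, 0.2964, 0.1895]
tool_rot: [-1.902, -2.5, -0.003]
ft_force: [0.4, 3.1, -0.8]
grip_width: 0.171
grip_force: 60.4
0.5272755435173859
0.557 [ 0.     0.011 -0.017]
0.587 [ 0.     0.022 -0.035]
0.617 [ 0.     0.033 -0.051]
0.647 [ 0.     0.045 -0.068]
0.677 [ 0.     0.058 -0.084]
0.707 [ 0.     0.071 -0.1  ]
0.737 [ 0.     0.084 -0.115]
0.767 [ 0.     0.098 -0.13 ]
0.797 [ 0.     0.113 -0.144]
0.827 [ 0.     0.128 -0.158]
122 [[0.5065 0.2286 0.2065]
 [0.5244 0.2598 0.216 ]
 [0.5369 0.2888 0.2234]]
```

```bash
python3 -m inch '[{"slide":[0,0.006,-0.009],"angular":[0,0,0],"claw":-0.8},{"slide":[0,0.011,-0.017],"angular":[0,0,0],"claw":-0.8},{"slide":[0,0.017,-0.026],"angular":[0,0,0],"claw":-0.8},{"slide":[0,0.022,-0.035],"angular":[0,0,0],"claw":-0.8},{"slide":[0,0.028,-0.043],"angular":[0,0,0],"claw":-0.8},{"slide":[0,0.033,-0.051],"angular":[0,0,0],"claw":-0.8},{"slide":[0,0.039,-0.06],"angular":[0,0,0],"claw":-0.8},{"slide":[0,0.045,-0.068],"angular":[0,0,0],"claw":-0.8},{"slide":[0,0.05,-0.075],"angular":[0,0,0],"claw":-0.8},{"slide":[0,0.05,-0.075],"angular":[0,0,0],"claw":-0.8}]'; python3 -c "
from arc import *
d=np.load('hold.npz'); 
im=ctrl.get_image('scene')
for P,c in((d['P'],d['c'].astype(int)),(cloud(im),im['color'].astype(int))):
    m=(c[...,0]-c[...,1]>80)&(P[...,1]>.18)&(P[...,1]<.26)&(P[...,2]>.07)
    p=P[m]; print(m.sum(),np.round(np.nanpercentile(p,[3,50,97],axis=0),4))"
```

```text
time: 32.05
position: [0.525, 0.2995, 0.2079]
tool_rot: [-1.902, -2.5, -0.002]
ft_force: [5.1, 2.9, -4.8]
grip_width: 0.167
grip_force: 60.7
59 [[0.5331 0.2321 0.2273]
 [0.5444 0.2424 0.2359]
 [0.5514 0.2585 0.2408]]
61 [[0.5309 0.2309 0.2246]
 [0.5415 0.2435 0.2333]
 [0.5483 0.2583 0.2377]]
```

```bash
python3 -m inch '[{"slide":[0,0.004,-0.005],"angular":[0,0,0],"claw":-0.8},{"slide":[0,0.008,-0.01],"angular":[0,0,0],"claw":-0.8},{"slide":[0,0.012,-0.016],"angular":[0,0,0],"claw":-0.8},{"slide":[0,0.012,-0.016],"angular":[0,0,0],"claw":-0.8}]'; python3 -c "
from arc import *
im=ctrl.get_image('scene')
for P,c in((cloud(im),im['color'].astype(int)),):
    m=(c[...,0]-c[...,1]>80)&(P[...,1]>.18)&(P[...,1]<.26)&(P[...,2]>.07)
    p=P[m]; print(m.sum(),np.round(np.nanpercentile(p,[3,50,97],axis=0),4))"
```

```text
time: 32.5
position: [0.5278, 0.3002, 0.2114]
tool_rot: [-1.902, -2.5, -0.002]
ft_force: [5.1, 3.4, -5.9]
grip_width: 0.172
grip_force: 60.8
59 [[0.5351 0.232  0.2263]
 [0.5442 0.242  0.2367]
 [0.5506 0.2594 0.2411]]
```

```bash
python3 -m inch '[{"slide":[0,0.003,-0.004],"angular":[0,0,0],"claw":-0.8},{"slide":[0,0.005,-0.007],"angular":[0,0,0],"claw":-0.8},{"slide":[0,0.005,-0.007],"angular":[0,0,0],"claw":-0.8}]'; python3 -m inch '[{"slide":[0,0,0],"angular":[0,0,0],"claw":-0.8},{"slide":[0,0,0],"angular":[0,0,0],"claw":-0.8},{"slide":[0,0,0],"angular":[0,0,0],"claw":-0.8}]' 10
```

```text
time: 32.85
position: [0.5278, 0.3002, 0.2116]
tool_rot: [-1.9, -2.499, 0.002]
ft_force: [3.9, 3.9, -11.1]
grip_width: 0.166
grip_force: 60.9
time: 33.15
position: [0.5279, 0.3001, 0.212]
tool_rot: [-1.9, -2.5, 0.002]
ft_force: [4.5, 3.3, -14.7]
grip_width: 0.181
grip_force: 10.7
```

Position held while force rises: the lever is at its upper stop. Open slowly, then retreat upward.

```bash
python3 -m inch '[{"slide":[0,0,0],"angular":[0,0,0],"claw":-0.6},{"slide":[0,0,0],"angular":[0,0,0],"claw":-0.4},{"slide":[0,0,0],"angular":[0,0,0],"claw":-0.1},{"slide":[0,0,0],"angular":[0,0,0],"claw":0.1},{"slide":[0,0,0],"angular":[0,0,0],"claw":0.1},{"slide":[0,0,0],"angular":[0,0,0],"claw":0.1},{"slide":[0,0,-0.05],"angular":[0,0,0],"claw":0.1},{"slide":[0,0,-0.15],"angular":[0,0,0],"claw":0.1},{"slide":[0,0,-0.3],"angular":[0,0,0],"claw":0.1},{"slide":[0,0,-0.45],"angular":[0,0,0],"claw":0.1}]'; python3 -m inch '[{"slide":[0,-0.05,0],"angular":[0,0,0],"claw":0.1},{"slide":[0,-0.1,0],"angular":[0,0,0],"claw":0.1},{"slide":[0,-0.1,0],"angular":[0,0,0],"claw":0.1}]'; python3 -c "
from arc import *
d=np.load('hold.npz'); im=ctrl.get_image('scene'); save(im,'z')
for P,c in((d['P'],d['c'].astype(int)),(cloud(im),im['color'].astype(int))):
    m=(c[...,0]-c[...,1]>80)&(P[...,1]>.18)&(P[...,1]<.4)&(P[...,2]>.07)
    p=P[m]; print(m.sum(),np.round(np.nanpercentile(p,[3,50,97],axis=0),4))
o=ortho(im,.0995,.5,.75,0,.2).astype(int); print(' yellow',rect((o[...,0]-o[...,2]>90),.5,0))
cv2.imwrite('pics/z2.png',cv2.resize(im['color'][100:400,60:460,::-1],None,fx=2,fy=2))
"
```

```text
time: 34.15
position: [0.5281, 0.3004, 0.3283]
tool_rot: [-1.901, -2.5, -0.001]
ft_force: [-0.2, 0.2, 0.6]
grip_width: 0.55
grip_force: 0.0
time: 34.45
position: [0.5033, 0.2944, 0.328]
tool_rot: [1.9, 2.501, 0.003]
ft_force: [-0.7, 0.2, 0.8]
grip_width: 0.549
grip_force: 0.0
168 [[0.5191 0.2329 0.2284]
 [0.5361 0.2728 0.2367]
 [0.5496 0.316  0.2411]]
168 [[0.5191 0.2329 0.2291]
 [0.5362 0.2737 0.2371]
 [0.5498 0.3157 0.241 ]]
 yellow {'x': 0.6015, 'y': 0.086, 'a': 84.8, 'b': 18.9, 'yaw_a': 14.5, 'yaw_b': -75.5, 'area': 1362.8750000000002}
```

View pics/z2.png

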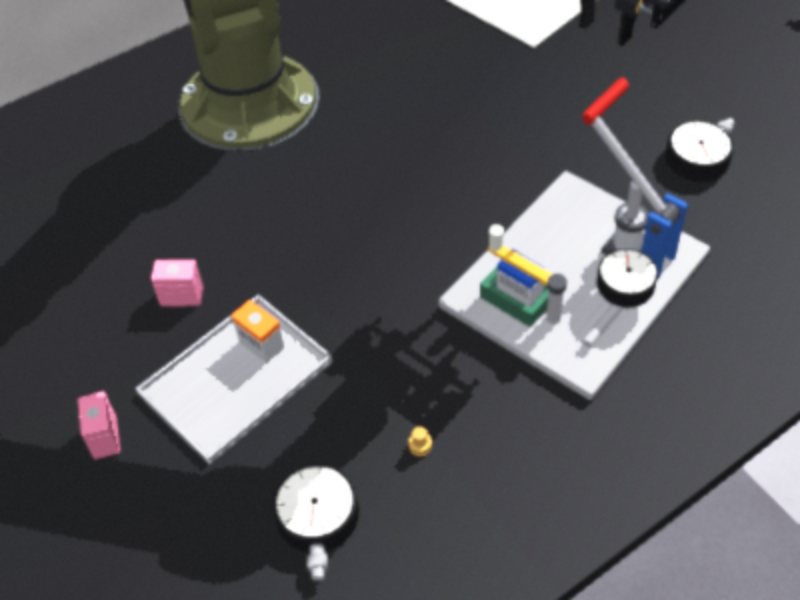

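```bash
python3 -c "
from bench import ctrl
print(ctrl.close_job())"
```

```text
the job is handed in; nothing more can be done
None
```

The job is handed in at about 34 s: the blue transmitter is fully home in the socket, the locking arm is shut against its stop, and the pump was pressed to its stop and guided back up to fully raised and released. The final picture shows the other things where they were.

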